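# Present the offset lever level above the mandrel

## Robot

A 6-joint arm with a two-finger parallel gripper is mounted at the origin on the work surface. World frame = base frame: x ahead of the robot, y to its left, z up, the work surface at z = 0. Lengths are in m, angles in rad, forces in N, time in s.
With the tool pointing down it reaches from about 0.325 to 0.9 m from the base axis. Payload 6.1 kg.
Tool frame: the origin (TCP) lies on the centre line of the jaws, within the pads' length; the fingertips stand 8 mm ahead of it and the grasp point (between the pads) lies 11 mm behind it; z points along the fingers, x is the direction in which the jaws open and shut, and the axes are right-handed (so a half turn about z gives the same grasp; the last joint's range is limited). The gripper opens to 85 mm and grips with 20 to 120 N. Pads are 22 mm wide; open, the fingers measure 114 mm over their backs; the gripper's body (76 mm by 85 mm) begins 54 mm behind the grasp point. The pads swing forward as they close: fully open they stand 13 mm farther back than shut.
Start: joints at [1.054, 0.22, 1.526, -0, 1.395, -0.126], TCP at [0.238, 0.578, 0.239] pointing down, gripper open.
Joint ranges: [-2.98, 2.98], [-0.91, 2.08], [0.09, 2.57], [-1.24, 4.39], [0.2, 2.65], [-2.68, 2.68]. Speed limits (rad/s): [2.57, 2.57, 3.01, 3.14, 3.14, 3.14].

## Interface

Orientations are given as a 3x3 rotation matrix whose columns are the frame's x, y, z axes.
In Python, from station import ctrl, eyes, spotter gives the robot as it stands.
- The arm moves only by the tool jog_arm, never from a script. Its argument "rows" is one flat list of numbers, 7 for each row, row after row: the shift along the world's x, y, z in m, then the turn, a rotation vector about the world's x, y, z in degrees, then the opening, from -1 (shut) to 1 (fully open). In form: [dx, dy, dz, wx, wy, wz, jaw, dx, dy, dz, wx, wy, wz, jaw, ...]. A call has 1 to 8 rows; each row shifts and turns the commanded pose from where the row before left it; what a row does not reach is not made up. A row lasts 1/12 s, in which the tool goes at most 41.7 mm and 7.16 degrees, less where a joint would pass 70% of its speed; a pose out of reach is approached as far as the arm can. A call is refused whole if a number of a shift passes 0.0417 or a number of a turn 7.16, either way. A call with a gripper value outside its range is refused whole. The fingers move at their own pace and stop on an object; "force" is the grip in N (left out, the last holds). Time passes only in rows, so rows that do not move let the fingers close. It gives the time, the measured TCP pose, the force and the opening at its end, in the units of the state.
- ctrl.get_state(): the state, without advancing time (a new reading comes with each control period).
- eyes.read_camera(name): name is "scene" or "top" or "wrist"; returns a dict with "image" (400x640x3 uint8, red, green, blue), "intrinsics" (3x3 intrinsics, pixels), "R" (3x3) and "t" (3): a world point X has camera coordinates R X + t; the wrist camera has in their place "hand_eye" (4x4, takes a point from camera to tool coordinates, whose origin is the TCP and whose axes are the tool frame's). Camera axes: x right, y down, z forward; pixel columns grow to the right and rows downward; lengths in m; the calibration is good to about 2 mm. A picture is of the moment at which its call begins: read the wrist's pose just before it. There is no depth.
- ctrl.close_job(): hands the job in, once; it reports no verdict.
Trained networks look in a picture, given as the dict that the camera call returned (one of the last four; its "shot" number tells which), for a name from the list of things; names that differ only in an ending like _2 or _b are one class to them, and where a whole thing is asked for, a point or a joint stands for the part that bears it (a point fixed in the world has none). Each returns a list of dicts, best first, with "p" (0 to 1); they miss things now and then, are a little off and sometimes report something else, mostly with a low value. They report only what shows in the picture. A call takes as long as a camera call.
- spotter.search_frame(thing, picture): "extent" ([left, top, width, height] in pixels, round what is visible of it).
- spotter.regions_of(thing, picture): "pixels" (400x640 bool, what is visible of it) and "extent" ([left, top, width, height] in pixels, round what is visible of it).
The state is a dict: "time": time; "joint_pos": joint angles; "dq": joint speeds; "tau": joint torques, N m; "tcp_pos": TCP position; "tool_rot": TCP orientation; "force": force on the tool from outside, world axes, zero at the start; "wrist_torque": the same for the moment, N m; "opening": finger opening in m.
Only numpy, scipy, OpenCV 4.12 (cv2) and the standard library are available. Lean on these libraries where they do the work, as an engineer would, in place of code of your own. Each camera call takes 0.05 s, during which the arm holds its last target. There are 200 camera calls.

## Task

Grip the green offset lever across the yellow band that marks its balance point and lift it straight up off its storage post. Carry it to the bench vise and finish while still holding it there, level and still, with its hub hole centred over the tip of the upright mandrel and about 3 cm of air between the hub's underside and the tip. The lever must not touch the vise or the mandrel, and the other things on the table are to stay where they are.

Things in the scene. Friction and masses are not known exactly. Their poses are not given: they have to be found in the camera images.
- lever: Cast offset lever, 0.4 to 0.75 kg. Dark steel hub, 52 mm across, 40 mm tall, with a 24 mm vertical through hole; from its side runs a green bar, 16 mm wide, 22 mm tall, underside 9 mm above the hub's; 196 mm from the hole's axis a black knob, 28 mm across, stands 42 mm up from the bar. Origin: on the hole's axis at the hub's underside. x along the bar from hub to knob, z up when level.
- lever_balance (a point): Balance point (centre of mass along the bar) of the lever: centre of the bar, half-way up, in the middle of the 30 mm long yellow band around the bar, 60 mm from the hole's axis (34 mm from the hub's side). 20 mm above the hub's underside. Axes as the lever's. Grip width here 16 mm.
- lever_bore (a point): Centre of the hub's hole, half-way up the hub (20 mm above its underside). Axes as the lever's.
- stand: Fixed grey storage stand, base 240 x 90 x 12 mm, origin under the base's centre, x along it. The hub sits over an upright post at x = -85 mm, on a shoulder 60 mm above the table; the bar lies in a fork with orange lips (10 mm high) at x = +75 mm, so the lever lies level, its x as the stand's. The space beside and below the yellow band is free down to the base.
- post_tip (a point): Top of the stand's post, 106 mm above the table. Post 16 mm across, 46 mm tall above its shoulder; it stands 6 mm proud of the seated hub.
- vise: Fixed dark iron bench vise with jaws 100 mm wide, top of the jaws 130 mm above the table; fixed jaw on its +x side, screw with cross handle 158 mm out on its -x side, 74 mm either side of the middle. Extends 117 mm to +x. Origin on the table under the mandrel.
- mandrel_tip (a point): Tip of the aluminium tapered mandrel held upright in the vise jaws: 205 mm above the table, 6 mm across at the tip, 24 mm across 75 mm lower. The highest point of vise and mandrel. z is up.
- spool: Bystander, not to be moved: copper-wire reel, 68 mm across, 47 mm tall, upright. Origin at its underside.
- jar: Bystander, not to be moved: amber jar, 56 mm across, 75 mm tall. Origin at its underside.
- caliper: Bystander, not to be moved: steel and black digital caliper lying flat, 200 mm long. Origin at its underside.
- screwdriver: Bystander, not to be moved: screwdriver lying flat. Origin at its underside.
- wrench: Bystander, not to be moved: steel wrench lying flat. Origin at its underside.
- slug0: Bystander, not to be moved: steel slug, 24 mm across, 34 mm tall, in the white tray. Origin at its underside.
- slug1: Bystander, not to be moved: brass slug, 30 mm across, 34 mm tall, in the white tray. Origin at its underside.
- slug2: Bystander, not to be moved: aluminium slug, 36 mm across, 34 mm tall, in the white tray. Origin at its underside.

How it is judged:
By the outcome, as a careful person would: the job done as asked, in the order asked, and still so for the second after the job is handed in, while the arm keeps its last pose, push and grip.
It also fails if it takes over 42 s, if anything falls off the work surface, if the arm or the gripper's body presses on something with over 40 N, if the wrist force passes 120 N, or if a joint passes its speed limit or range.

## Working session

There is one attempt and no reset: what is moved stays moved. The work goes in short steps, Python scripts to look and compute and a tool call to move; the robot and the scene stay as the last step left them, time stands still between calls to the robot, and variables do not carry over. Pictures are saved under pics/ and viewed, about 8 in all and at most 12, crops included, and the job is handed in when it is done.

Besides the shell and the picture viewer there is one more tool, called as a command line: name --argument value ..., lists and objects as JSON in quotes. jog_arm: Moves the arm, as the interface text tells. Its arguments: {"type":"object","properties":{"rows":{"type":"array","items":{"type":"number"}},"force":{"type":"number"}},"required":["rows"]}

```bash
mkdir -p pics; ls
python3 - <<'E'
from station import ctrl, eyes, spotter
import cv2, pickle, numpy as np
s=ctrl.get_state(); print(s)
P={}
for n in("scene","top"):
    p=eyes.read_camera(n);P[n]=p
    cv2.imwrite(f"pics/{n}0.png",p["image"][:,:,::-1])
    for t in("lever","lever_balance","lever_bore","stand","post_tip","vise","mandrel_tip"):
        try: print(n,t,[(d["extent"],round(d["p"],2)) for d in spotter.search_frame(t,p)[:2]])
        except Exception as e: print(n,t,e)
pickle.dump(P,open("p0.pkl","wb"))
E
```

```text
pics
{'time': 0.0, 'joint_pos': array([ 1.05389613e+00,  2.21284113e-01,  1.52757622e+00,  2.13892797e-05,
        1.39471492e+00, -1.26083260e-01]), 'dq': array([ 0.00043288,  0.00022797,  0.00037244, -0.00137899, -0.00116942,
        0.0004101 ]), 'tau': array([-7.86129804e-04, -4.96914053e+01, -3.89384830e+01, -2.03300224e-04,
        1.15011298e-02,  1.43257557e-05]), 'tcp_pos': array([0.23778807, 0.57737004, 0.23818178]), 'tool_rot': array([[ 3.80946387e-01,  9.24596590e-01, -9.98081601e-04],
       [ 9.24595042e-01, -3.80947599e-01, -1.71317281e-03],
       [-1.96421053e-03, -2.70194306e-04, -9.99998034e-01]]), 'force': array([ 0.8131587 ,  0.43442764, -0.46183234]), 'wrist_torque': array([-0.03994341, -0.06118121, -0.01380029]), 'opening': 0.08565735862860303}
scene lever [([239.0, 226.7, 65.3, 24.8], 0.56)]
scene lever_balance [([240.3, 225.1, 66.2, 23.8], 0.57)]
scene lever_bore [([240.1, 222.8, 66.9, 26.5], 0.62)]
scene stand [([238.2, 224.8, 72.7, 45.1], 0.75)]
scene post_tip [([236.6, 228.3, 72.8, 41.7], 0.86), ([331.6, 141.5, 62.9, 69.8], 0.57)]
scene vise [([331.8, 142.5, 60.9, 65.5], 0.65), ([239.8, 224.9, 64.4, 24.7], 0.31)]
scene mandrel_tip [([330.4, 139.9, 64.0, 70.2], 0.89), ([239.0, 221.9, 68.3, 25.6], 0.46)]
top lever [([348.5, 170.0, 44.6, 61.8], 0.97)]
top lever_balance [([350.9, 168.1, 44.1, 66.7], 0.79)]
top lever_bore [([348.5, 169.2, 48.6, 65.6], 0.71), ([436.9, 175.8, 12.4, 11.6], 0.33)]
top stand [([340.8, 171.8, 59.6, 72.8], 0.83), ([360.7, 109.2, 12.8, 54.8], 0.67)]
top post_tip [([343.8, 169.2, 58.3, 74.5], 0.88)]
top vise [([206.1, 163.3, 67.5, 87.7], 0.67), ([351.1, 167.7, 46.4, 68.5], 0.36)]
top mandrel_tip [([208.2, 162.9, 65.0, 87.1], 0.55)]
```

Run:
```python
import pickle,cv2,numpy as np
P=pickle.load(open("p0.pkl","rb"))
for n in P: print(n,P[n]["intrinsics"].round(1).tolist(),P[n]["R"].round(4).tolist(),P[n]["t"].round(4).tolist())
im=P["top"]["image"][90:290,180:460,::-1]; a=cv2.resize(im,None,fx=2.8,fy=2.8,interpolation=cv2.INTER_CUBIC)
cv2.imwrite("pics/topc.png",a)
im=P["scene"]["image"][120:300,200:440,::-1]; cv2.imwrite("pics/scenec.png",cv2.resize(im,None,fx=3.2,fy=3.2,interpolation=cv2.INTER_CUBIC))
```

```text
scene [[413.2, 0.0, 318.5], [0.0, 413.2, 201.6], [0.0, 0.0, 1.0]] [[0.6463, 0.7629, -0.0175], [0.604, -0.5254, -0.5992], [-0.4664, 0.3767, -0.8004]] [-0.3197, -0.2728, 1.7846]
top [[463.4, 0.0, 318.7], [0.0, 463.4, 196.5], [0.0, 0.0, 1.0]] [[0.0005, -0.9999, 0.0162], [-0.9875, -0.0031, -0.1578], [0.1578, -0.0159, -0.9873]] [-0.0565, 0.5548, 1.5335]
```

View pics/topc.png

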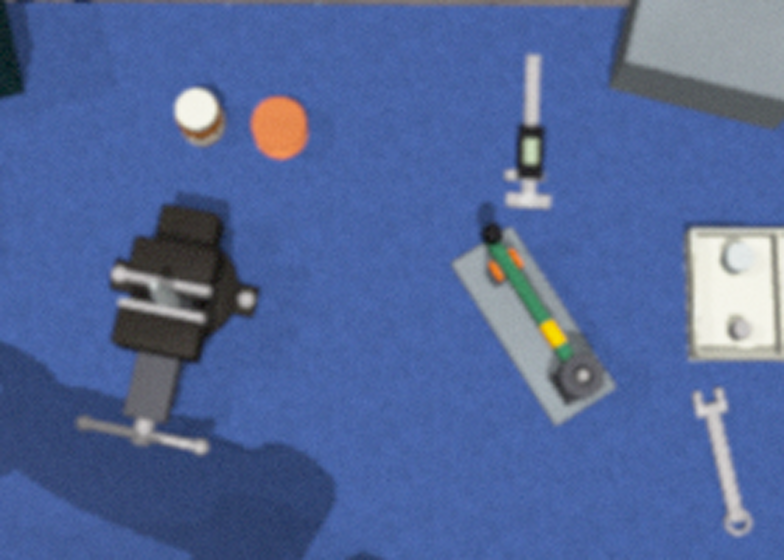

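View pics/scenec.png

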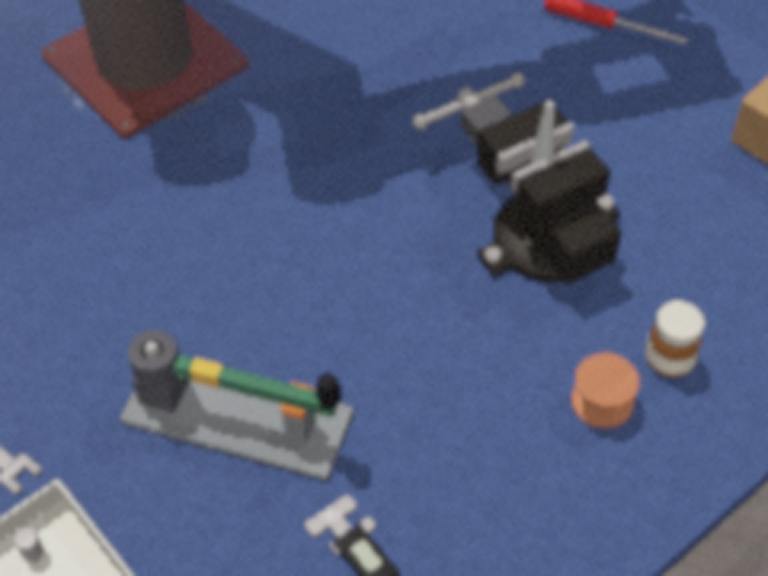

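Top crop: hub and post tip at (583,375), yellow band (552,333), knob (492,233), vise on the left with its mandrel near (165,288). Scene crop: post tip (151,347), band (206,371), mandrel tip (549,101).

```bash
cat > h.py <<'E'
import numpy as np
def ray(p,uv,R=None,t=None):
    R=p["R"] if R is None else R; t=p["t"] if t is None else t
    d=R.T@np.linalg.solve(p["intrinsics"],[*uv,1.]); return -R.T@t,d
def atz(p,uv,z,**k):
    c,d=ray(p,uv,**k); return c+d*(z-c[2])/d[2]
def proj(p,X):
    q=p["intrinsics"]@(p["R"]@X+p["t"]); return q[:2]/q[2]
def wristcam(p,s):
    H=p["hand_eye"]; Rw=s["tool_rot"]@H[:3,:3]; c=s["tool_rot"]@H[:3,3]+s["tcp_pos"]
    return dict(p,R=Rw.T,t=-Rw.T@c)
E
python3 - <<'E'
import pickle,numpy as np
from h import *
P=pickle.load(open("p0.pkl","rb"));T,S=P["top"],P["scene"]
tc=lambda u,v:(u/2.8+180,v/2.8+90); sc=lambda u,v:(u/3.2+200,v/3.2+120)
for n,a,z in(("post",(583,375),.106),("band",(552,333),.091),("knob",(492,233),.133)): print("top",n,atz(T,tc(*a),z).round(4))
for n,a,z in(("post",(151,347),.106),("band",(206,371),.085),("knob",(328,380),.128),("mandrel",(549,101),.205)): print("scene",n,atz(S,sc(*a),z).round(4))
m=atz(S,sc(549,101),.205); print("mandrel in top crop",(proj(T,m)-[180,90])*2.8)
a=atz(T,tc(143,430),.09);b=atz(T,tc(190,210),.09);print("vise x yaw",np.degrees(np.arctan2(*(b-a)[1::-1])),a,b)
E
```

```text
top post [ 0.4555 -0.2805  0.106 ]
top band [ 0.5065 -0.2476  0.091 ]
top knob [ 0.6175 -0.1742  0.133 ]
scene post [ 0.4606 -0.2809  0.106 ]
scene band [ 0.5098 -0.2489  0.085 ]
scene knob [ 0.6242 -0.1742  0.128 ]
scene mandrel [0.5442 0.2056 0.205 ]
mandrel in top crop [150.96712023 283.91968726]
vise x yaw -10.395983262769004 [0.39210073 0.22924661 0.09      ] [0.65320328 0.18134425 0.09      ]
```

jog_arm --rows '[0.0112,-0.0344,0.005,0,0,-5.2,1,0.0112,-0.0344,0.005,0,0,-5.2,1,0.0112,-0.0344,0.005,0,0,-5.2,1,0.0112,-0.0344,0.005,0,0,-5.2,1,0.0112,-0.0344,0.005,0,0,-5.2,1,0.0112,-0.0344,0.005,0,0,-5.2,1,0.0112,-0.0344,0.005,0,0,-5.2,1,0.0112,-0.0344,0.005,0,0,-5.2,1]'

```text
time: 1.47
tcp_pos: [0.3278, 0.3011, 0.2797]
tool_rot: [[0.9, 0.435, 0.001], [0.435, -0.9, 0.0], [0.001, 0.0, -1.0]]
force: [0.9, -0.4, 0.4]
opening: 0.0856
```

jog_arm --rows '[0.0112,-0.0344,0,0,0,-5.2,1,0.0112,-0.0344,0,0,0,-5.2,1,0.0112,-0.0344,0,0,0,-5.2,1,0.0112,-0.0344,0,0,0,-5.2,1,0.0112,-0.0344,0,0,0,-5.2,1,0.0112,-0.0344,0,0,0,-5.2,1,0.0112,-0.0344,0,0,0,-5.2,1,0.0112,-0.0344,0,0,0,-5.2,1]'

```text
time: 2.13
tcp_pos: [0.4175, 0.0256, 0.2798]
tool_rot: [[0.962, -0.273, 0.001], [-0.273, -0.962, -0.0], [0.001, -0.0, -1.0]]
force: [0.7, 0.4, -0.2]
opening: 0.0857
```

jog_arm --rows '[0.0112,-0.0344,-0.005,0,0,-5.2,1,0.0112,-0.0344,-0.005,0,0,-5.2,1,0.0112,-0.0344,-0.005,0,0,-5.2,1,0.0112,-0.0344,-0.005,0,0,-5.2,1,0.0112,-0.0344,-0.005,0,0,-5.2,1,0.0112,-0.0344,-0.005,0,0,-5.2,1,0.0112,-0.0344,-0.005,0,0,-5.2,1,0,0,0,0,0,0,1]'

```text
time: 2.8
tcp_pos: [0.496, -0.2187, 0.2426]
tool_rot: [[0.609, -0.793, -0.001], [-0.793, -0.609, -0.002], [0.0, 0.002, -1.0]]
force: [-0.7, 1.0, -0.1]
opening: 0.0854
```

Run:
```python
from station import ctrl, eyes, spotter
import cv2, pickle
s=ctrl.get_state(); p=eyes.read_camera("wrist"); pickle.dump((s,p),open("w1.pkl","wb"))
print(s["time"],s["tcp_pos"],s["tool_rot"].round(4).tolist(),p["hand_eye"].round(3).tolist(),p["intrinsics"].round(1).tolist())
cv2.imwrite("pics/w1.png",p["image"][:,:,::-1])
```

```text
2.8 [ 0.49600739 -0.21865159  0.24264413] [[0.6088, -0.7933, -0.0013], [-0.7933, -0.6088, -0.0015], [0.0004, 0.0019, -1.0]] [[1.0, -0.0, 0.001, 0.0], [0.0, 0.945, 0.327, -0.086], [-0.001, -0.327, 0.945, -0.135], [0.0, 0.0, 0.0, 1.0]] [[296.2, 0.0, 316.7], [0.0, 296.2, 202.6], [0.0, 0.0, 1.0]]
```

View pics/w1.png

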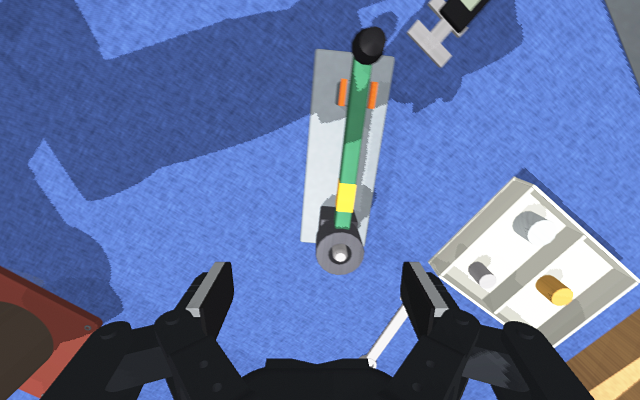

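The wrist view shows the hub ring and post tip at about (340,255), the yellow band (345,198), the fork (358,94) and the knob (370,44). I'll locate these precisely by colour.

Run:
```python
import pickle,cv2,numpy as np
from h import *
s,p=pickle.load(open("w1.pkl","rb"));W=wristcam(p,s)
h=cv2.cvtColor(p["image"],cv2.COLOR_RGB2HSV)
def m(lo,hi,box):
    k=cv2.inRange(h,lo,hi); z=np.zeros_like(k);x0,y0,x1,y1=box;z[y0:y1,x0:x1]=k[y0:y1,x0:x1];return z
y=m((22,120,80),(34,255,255),(310,160,380,235)); ys,xs=np.nonzero(y); print(len(xs),xs.mean(),ys.mean(),cv2.minAreaRect(np.c_[xs,ys].astype(np.float32)))
b=atz(W,(xs.mean(),ys.mean()),.0905); print("band",b)
g=m((50,80,30),(90,255,255),(330,60,385,230)); 
L=[]
for z in(range(66,80,4),range(115,175,6),range(190,208,4)):
  for v in z:
    q=np.nonzero((g|y)[v])[0]; L.append(atz(W,(q.mean(),v),.091)[:2])
L=np.array(L); vx,vy,x0,y0=cv2.fitLine(L.astype(np.float32),cv2.DIST_HUBER,0,.001,.001).ravel(); print("yaw",np.degrees(np.arctan2(vy,vx))%180,x0,y0)
n=np.array([-vy,vx]); print("resid mm",((L-[x0,y0])@n*1e3).round(1),"band off mm",(b[:2]-[x0,y0])@n*1e3)
print("post",atz(W,(340,256.5),.106),"hubtop",atz(W,(340,254),.1))
```

```text
492 345.4857723577236 197.21951219512195 ((345.63848876953125, 196.39231872558594), (17.240825653076172, 30.8846492767334), 7.125016689300537)
band [ 0.5078088  -0.24718433  0.0905    ]
yaw 32.64217 0.5636075 -0.21120578
resid mm [-0.5 -0.  -0.   0.  -0.   0.2 -0.   0.2  0.5  0.3  0.   0.3  0.1 -0.2
 -0.3 -0.3 -0.2 -0.2  0.3] band off mm -0.19862945539252455
post [ 0.45745804 -0.27923988  0.106     ] hubtop [ 0.45741027 -0.27986228  0.1       ]
```

jog_arm --rows '[0.003,-0.0071,-0.0125,0,0,-1.2,1,0.003,-0.0071,-0.0125,0,0,-1.2,1,0.003,-0.0071,-0.0125,0,0,-1.2,1,0.003,-0.0071,-0.0125,0,0,-1.2,1,0,0,-0.025,0,0,0,1,0,0,-0.025,0,0,0,1,0,0,-0.015,0,0,0,1,0,0,0,0,0,0,1]'

```text
time: 3.52
tcp_pos: [0.5049, -0.2396, 0.1239]
tool_rot: [[0.547, -0.837, -0.007], [-0.837, -0.548, 0.005], [-0.008, 0.003, -1.0]]
force: [-1.0, 0.5, -1.0]
opening: 0.0857
```

Run:
```python
from station import ctrl
import numpy as np
s=ctrl.get_state();R=s["tool_rot"];print(s["time"],s["tcp_pos"],np.degrees(np.arctan2(R[1,0],R[0,0])),R[:,2],np.array([.5079,-.2472,.069])-s["tcp_pos"])
```

```text
3.5167 [ 0.50485499 -0.23964684  0.12387031] -56.80332201170994 [-0.00717282  0.00472399 -0.99996312] [ 0.00304501 -0.00755316 -0.05487031]
```

jog_arm --rows '[0,0,0,0,0,0,1,0,0,0,0,0,0,1,0,0,0,0,0,0,1]'

```text
time: 3.77
tcp_pos: [0.5087, -0.2423, 0.1308]
tool_rot: [[0.548, -0.837, 0.002], [-0.837, -0.548, -0.002], [0.003, -0.001, -1.0]]
force: [-0.2, -0.5, 0.4]
opening: 0.0855
```

Run:
```python
from station import ctrl
import numpy as np
s=ctrl.get_state();R=s["tool_rot"];print(s["time"],s["tcp_pos"],np.degrees(np.arctan2(R[1,0],R[0,0])),R[:,2],np.array([.5079,-.2472,.069])-s["tcp_pos"])
```

```text
3.7667 [ 0.50869903 -0.24227761  0.13084976] -56.78731133380016 [ 0.00228498 -0.00155209 -0.99999618] [-0.00079903 -0.00492239 -0.06184976]
```

jog_arm --rows '[-0.0004,-0.0025,-0.01,0,0,-0.3,1,-0.0004,-0.0024,-0.01,0,0,-0.3,1,0,0,-0.012,0,0,0,1,0,0,-0.012,0,0,0,1,0,0,-0.01,0,0,0,1,0,0,-0.008,0,0,0,1,0,0,0,0,0,0,1,0,0,0,0,0,0,1]'

```text
time: 4.43
tcp_pos: [0.5064, -0.2462, 0.0663]
tool_rot: [[0.539, -0.842, -0.002], [-0.842, -0.539, 0.001], [-0.002, 0.001, -1.0]]
force: [1.0, -0.1, 0.5]
opening: 0.0856
```

jog_arm --rows '[0,0,0,0,0,0,1,0,0,0,0,0,0,1]'

```text
time: 4.6
tcp_pos: [0.5075, -0.247, 0.068]
tool_rot: [[0.539, -0.842, 0.001], [-0.842, -0.539, -0.001], [0.001, -0.001, -1.0]]
force: [-0.1, -0.2, -0.3]
opening: 0.0855
```

Run:
```python
from station import ctrl,eyes
import cv2
import numpy as np, pickle
s=ctrl.get_state();R=s["tool_rot"];p=eyes.read_camera("wrist");pickle.dump((s,p),open("w2.pkl","wb"))
cv2.imwrite("pics/w2.png",p["image"][:,:,::-1])
print(s["time"],s["tcp_pos"],np.degrees(np.arctan2(R[1,0],R[0,0])),R[:,2],s["force"],s["wrist_torque"])
```

```text
4.6 [ 0.50746721 -0.24700237  0.06804987] -57.38895597516162 [ 1.19128047e-03 -8.03929267e-04 -9.99998967e-01] [-0.11828936 -0.22618085 -0.33167674] [-0.0038593   0.01187658  0.00171304]
```

View pics/w2.png

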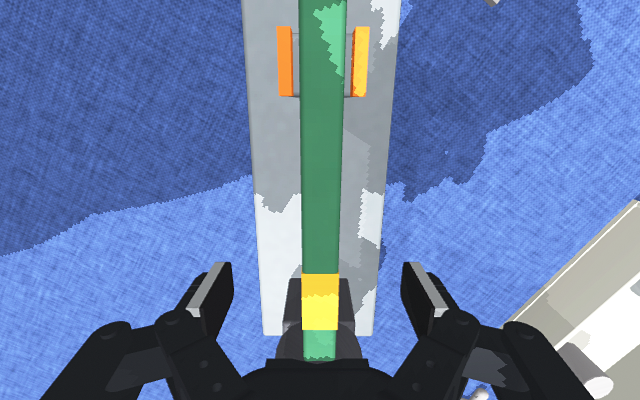

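The band spans columns 302–338 and rows 273–329. The jaws' middle is at about column 317, so they sit roughly 1.3 mm off sideways. I'll compute the correction.

Run:
```python
import pickle,cv2,numpy as np
from h import *
s,p=pickle.load(open("w2.pkl","rb"));W=wristcam(p,s);R=s["tool_rot"]
h=cv2.cvtColor(p["image"],cv2.COLOR_RGB2HSV);k=cv2.inRange(h,(21,120,80),(34,255,255));k[:265]=0;k[340:]=0;k[:,:290]=0;k[:,350:]=0
x,y,w,hh=cv2.boundingRect(k);print(x,y,w,hh)
for uv in((x+w/2,y),(x+w/2,y+hh)): print("tool xyz mm",(R.T@(atz(W,uv,.091)-s["tcp_pos"])*1e3).round(1))
print("wall-to-wall", atz(W,(x,300),.091)-atz(W,(x+w,300),.091))
g=cv2.inRange(h,(50,80,30),(90,255,255))
for v in(130,200,250):
  q=np.nonzero(g[v,280:360])[0]+280;print(v,(R.T@(atz(W,(q.mean(),v),.091)-s["tcp_pos"])*1e3).round(1))
```

```text
301 272 38 58
tool xyz mm [  1.6 -15.2 -22.9]
tool xyz mm [  1.7  16.  -23. ]
wall-to-wall [-0.00919244  0.01441958  0.        ]
130 [  1.9 -75.4 -22.9]
200 [  1.7 -48.2 -22.9]
250 [  1.8 -25.9 -22.9]
```

jog_arm --rows '[0.0008,-0.0013,0.001,0,0,0,1,0,0,0,0,0,0,1,0,0,0,0,0,0,0,0,0,0,0,0,0,-0.5,0,0,0,0,0,0,-1,0,0,0,0,0,0,-1,0,0,0,0,0,0,-1,0,0,0,0,0,0,-1]' --force 90

```text
time: 5.32
tcp_pos: [0.5078, -0.248, 0.0685]
tool_rot: [[0.539, -0.842, 0.0], [-0.842, -0.539, -0.0], [0.0, -0.0, -1.0]]
force: [3.2, -2.3, -4.2]
opening: 0.0146
```

jog_arm --rows '[0,0,0,0,0,0,-1,0,0,0,0,0,0,-1,0,0,0,0,0,0,-1,0,0,0,0,0,0,-1]'

```text
time: 5.65
tcp_pos: [0.5078, -0.2481, 0.0685]
tool_rot: [[0.539, -0.842, 0.0], [-0.842, -0.539, -0.0], [0.0, -0.0, -1.0]]
force: [-0.0, -0.6, 1.9]
opening: 0.0149
```

jog_arm --rows '[0,0,0.004,0,0,0,-1,0,0,0.006,0,0,0,-1,0,0,0.008,0,0,0,-1,0,0,0.008,0,0,0,-1,0,0,0.008,0,0,0,-1,0,0,0.008,0,0,0,-1,0,0,0.008,0,0,0,-1,0,0,0.01,0,0,0,-1]'

```text
time: 6.32
tcp_pos: [0.5075, -0.2478, 0.129]
tool_rot: [[0.539, -0.842, -0.0], [-0.842, -0.539, 0.0], [-0.0, 0.0, -1.0]]
force: [0.1, -1.3, -5.7]
opening: 0.0149
```

jog_arm --rows '[0,0,0.01,0,0,0,-1,0,0,0.015,0,0,0,-1,0,0,0.02,0,0,0,-1,0,0,0.025,0,0,0,-1,0,0,0.025,0,0,0,-1,0,0,0.025,0,0,0,-1,0,0,0.02,0,0,0,-1,0,0,0.01,0,0,0,-1]'

```text
time: 6.98
tcp_pos: [0.5087, -0.2486, 0.2827]
tool_rot: [[0.539, -0.842, 0.005], [-0.842, -0.539, -0.003], [0.005, -0.002, -1.0]]
force: [2.1, -0.2, -5.2]
opening: 0.0148
```

jog_arm --rows '[0,0,0.01,0,0,0,-1,0,0,0,0,0,0,-1,0,0,0,0,0,0,-1,0,0,0,0,0,0,-1]'

```text
time: 7.32
tcp_pos: [0.507, -0.2475, 0.2865]
tool_rot: [[0.539, -0.842, -0.002], [-0.842, -0.539, 0.002], [-0.003, 0.001, -1.0]]
force: [0.8, 0.0, -5.5]
opening: 0.0149
```

Run:
```python
from station import ctrl,eyes
import cv2, pickle, numpy as np
s=ctrl.get_state();R=s["tool_rot"];p=eyes.read_camera("wrist");pickle.dump((s,p),open("w3.pkl","wb"))
q=eyes.read_camera("scene")
a=p["image"][200:,180:460]; b=cv2.resize(q["image"][150:300,180:390],None,fx=2.5,fy=2.5)
a=cv2.resize(a,(525,375))
cv2.imwrite("pics/w3.png",np.vstack([a[:,:525],b])[:,:,::-1][:600] if 0 else cv2.resize(np.hstack([a,b]),(800,286))[:,:,::-1])
print(s["time"],s["tcp_pos"],R[:,2],s["force"],s["wrist_torque"],s["opening"])
```

```text
7.3167 [ 0.5070035  -0.24748891  0.2865205 ] [-0.00236067  0.00161507 -0.99999591] [ 7.94415979e-01  2.69885263e-03 -5.53893898e+00] [ 0.01795153 -0.01660367 -0.00418249] 0.014924821609479283
```

View pics/w3.png

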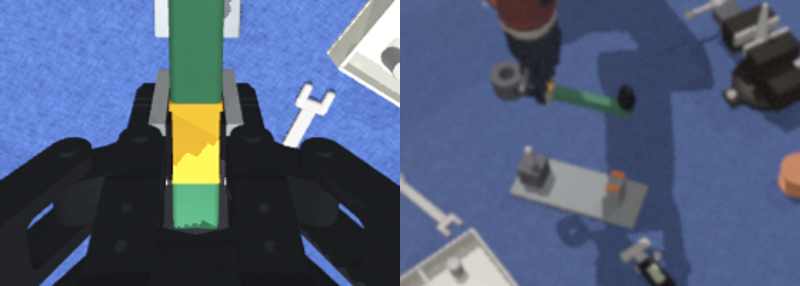

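The lever is up, clear of the stand, and the post is empty. On the way I'll stop where the wrist camera can see the mandrel.

jog_arm --rows '[-0.0025,0.01,0,0,0,0,-1,-0.004,0.017,0,0,0,0,-1,-0.005,0.021,0,0,0,0,-1,-0.005,0.022,0,0,0,0,-1,-0.005,0.022,0,0,0,0,-1,-0.005,0.022,0,0,0,0,-1,-0.005,0.022,0,0,0,0,-1,-0.005,0.022,0,0,0,0,-1]'

```text
time: 8.08
tcp_pos: [0.4702, -0.0883, 0.2876]
tool_rot: [[0.539, -0.842, -0.001], [-0.842, -0.539, 0.001], [-0.001, 0.0, -1.0]]
force: [0.0, 0.3, -4.5]
opening: 0.0146
```

jog_arm --rows '[-0.005,0.022,0,0,0,0,-1,-0.005,0.022,0,0,0,0,-1,-0.005,0.022,0,0,0,0,-1,-0.005,0.022,0,0,0,0,-1,-0.005,0.022,0,0,0,0,-1,-0.005,0.022,0,0,0,0,-1,-0.005,0.02,0,0,0,0,-1,-0.003,0.012,0,0,0,0,-1]'

```text
time: 8.75
tcp_pos: [0.4318, 0.0764, 0.2878]
tool_rot: [[0.54, -0.842, -0.001], [-0.842, -0.54, 0.001], [-0.002, 0.0, -1.0]]
force: [-0.8, -0.7, -5.0]
opening: 0.0143
```

jog_arm --rows '[-0.001,0.005,0,0,0,0,-1,0,0,0,0,0,0,-1,0,0,0,0,0,0,-1,0,0,0,0,0,0,-1,0,0,0,0,0,0,-1,0,0,0,0,0,0,-1]'

```text
time: 9.25
tcp_pos: [0.4323, 0.0784, 0.2882]
tool_rot: [[0.538, -0.843, -0.0], [-0.843, -0.538, -0.0], [0.0, 0.0, -1.0]]
force: [-0.4, -0.1, -5.5]
opening: 0.0151
```

Run:
```python
from station import ctrl,eyes
import cv2, pickle, numpy as np
from h import *
s=ctrl.get_state();p=eyes.read_camera("wrist");pickle.dump((s,p),open("w4.pkl","wb"))
cv2.imwrite("pics/w4.png",p["image"][:,:,::-1])
print(s["time"],s["tcp_pos"],s["tool_rot"][:,2],s["dq"].round(3),proj(wristcam(p,s),np.array([.5442,.2056,.205])))
```

```text
9.25 [0.43232901 0.07837833 0.28818855] [-2.36589306e-04 -1.64935822e-04 -9.99999958e-01] [ 0.003 -0.001  0.     0.002  0.002  0.001] [239.02394608 -33.55462647]
```

View pics/w4.png

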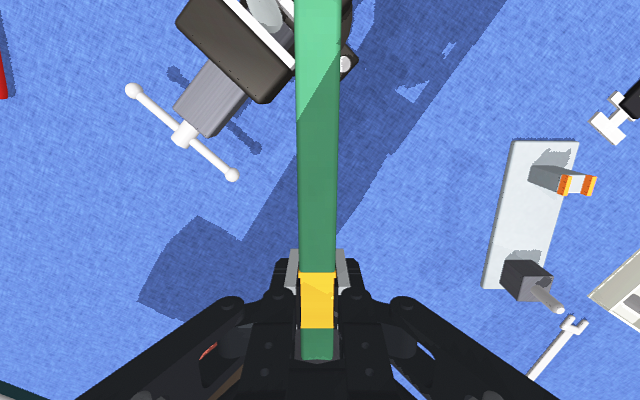

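The mandrel tip is out of view above the frame: the camera leans back toward the gripper. The band still spans rows 272–328, so the lever hasn't shifted in the grip. I'll move 0.12 m further along the lever's axis.

jog_arm --rows '[0.008,0.005,0,0,0,0,-1,0.018,0.012,0,0,0,0,-1,0.02,0.014,0,0,0,0,-1,0.022,0.014,0,0,0,0,-1,0.018,0.012,0,0,0,0,-1,0.01,0.007,0,0,0,0,-1,0.004,0.002,0,0,0,0,-1,0,0,0,0,0,0,-1]'

```text
time: 9.97
tcp_pos: [0.533, 0.1455, 0.2876]
tool_rot: [[0.539, -0.842, -0.001], [-0.842, -0.539, -0.0], [-0.0, 0.001, -1.0]]
force: [-0.5, -0.5, -6.1]
opening: 0.0143
```

jog_arm --rows '[0,0,0,0,0,0,-1,0,0,0,0,0,0,-1,0,0,0,0,0,0,-1]'

```text
time: 10.22
tcp_pos: [0.5318, 0.1446, 0.2884]
tool_rot: [[0.538, -0.843, 0.0], [-0.843, -0.538, -0.0], [0.0, 0.0, -1.0]]
force: [-0.8, -1.2, -5.7]
opening: 0.0151
```

Run:
```python
from station import ctrl,eyes
import cv2, pickle, numpy as np
from h import *
s=ctrl.get_state();p=eyes.read_camera("wrist");pickle.dump((s,p),open("w5.pkl","wb"))
u=proj(wristcam(p,s),np.array([.5442,.2056,.205]))
x,y=np.clip(u.astype(int)-[80,60],0,[480,280]);cv2.imwrite("pics/w5.png",cv2.resize(p["image"][y:y+120,x:x+160,::-1],None,fx=4,fy=4,interpolation=cv2.INTER_CUBIC))
print(s["time"],s["tcp_pos"],s["tool_rot"][:,2],s["dq"].round(3),u,x,y)
```

```text
10.2167 [0.53175339 0.14462692 0.28841165] [ 2.40036400e-05 -1.12957547e-04 -9.99999993e-01] [ 0.    -0.005 -0.     0.002 -0.004  0.   ] [256.13262965 160.60400256] 176 100
```

View pics/w5.png

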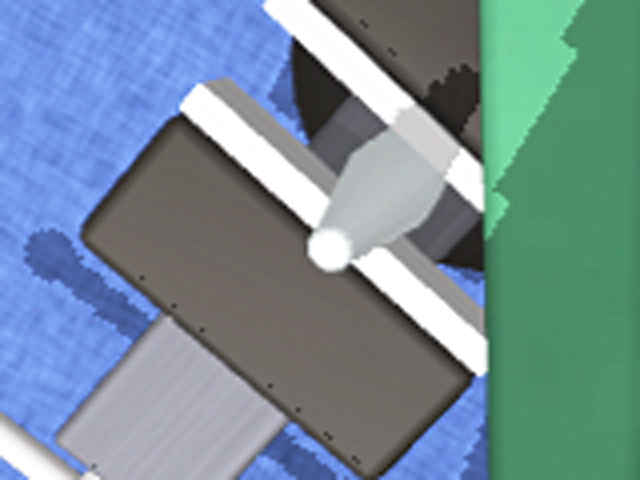

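```bash
cat > meas.py <<'E'
import pickle,cv2,numpy as np
from h import *
def hub(s,p):
    W=wristcam(p,s);R=s["tool_rot"]
    h=cv2.cvtColor(p["image"],cv2.COLOR_RGB2HSV);k=cv2.inRange(h,(18,120,80),(34,255,255));k[:262]=0;k[340:]=0;k[:,:290]=0;k[:,350:]=0
    x,y,w,hh=cv2.boundingRect(k);z=s["tcp_pos"][2]+.0225
    T=lambda u,v:R.T@(atz(W,(u,v),z)-s["tcp_pos"])*1e3
    g=cv2.inRange(h,(50,80,30),(90,255,255))
    c=[];
    for v in(60,120,180,240):
        q=np.nonzero(g[v,280:360])[0]+280; a,b=T(q.min()-.5,v),T(q.max()+.5,v); c.append((a[0]/2+b[0]/2,b[0]-a[0],a[1]))
    print("band",(x,y,w,hh),T(x+w/2-.5,y-.5).round(1),T(x+w/2-.5,y+hh-.5).round(1));print("bar centre,width,y",np.round(c,1).tolist())
    return W
E
python3 - <<'E'
from meas import *
for f in("w4","w5"):
    s,p=pickle.load(open(f+".pkl","rb"));W=hub(s,p)
m=atz(W,(257.9,161.6),.205);print("mandrel",m, "tool mm",s["tool_rot"].T@(m-s["tcp_pos"])*1e3)
E
```

```text
band (298, 269, 39, 60) [  0.3 -16.7 -22.5] [  0.3  15.6 -22.5]
bar centre,width,y [[0.3, 15.4, -98.8], [0.3, 15.7, -78.9], [0.1, 15.6, -56.3], [0.3, 15.5, -30.4]]
band (298, 269, 39, 60) [  0.3 -16.7 -22.5] [  0.3  15.6 -22.5]
bar centre,width,y [[0.3, 15.4, -98.8], [0.3, 15.7, -78.9], [0.3, 15.2, -56.3], [0.3, 15.5, -30.4]]
mandrel [0.54425088 0.20413346 0.205     ] tool mm [-43.42278798 -42.57638544  83.40523047]
```

jog_arm --rows '[0.005,0.007,0,0,0,0,-1,0.01,0.015,0,0,0,0,-1,0.012,0.018,0,0,0,0,-1,0.013,0.019,0,0,0,0,-1,0.011,0.016,0,0,0,0,-1,0.008,0.011,0,0,0,0,-1,0.004,0.006,0,0,0,0,-1,0,0,0,0,0,0,-1]'

```text
time: 10.93
tcp_pos: [0.5955, 0.2384, 0.2879]
tool_rot: [[0.54, -0.842, -0.0], [-0.842, -0.54, 0.0], [-0.0, -0.0, -1.0]]
force: [-0.4, -0.6, -5.9]
opening: 0.0146
```

jog_arm --rows '[0,0,0,0,0,0,-1,0,0,-0.005,0,0,0,-1,0,0,-0.01,0,0,0,-1,0,0,-0.01,0,0,0,-1,0,0,-0.01,0,0,0,-1,0,0,-0.006,0,0,0,-1,0,0,-0.003,0,0,0,-1,0,0,0,0,0,0,-1]'

```text
time: 11.6
tcp_pos: [0.5945, 0.2368, 0.2426]
tool_rot: [[0.539, -0.842, -0.002], [-0.842, -0.539, -0.001], [-0.001, 0.002, -1.0]]
force: [-0.1, 0.9, -5.3]
opening: 0.0147
```

jog_arm --rows '[0,0,0,0,0,0,-1,0,0,0,0,0,0,-1,0,0,0,0,0,0,-1,0,0,0,0,0,0,-1]'

```text
time: 11.93
tcp_pos: [0.5955, 0.2372, 0.245]
tool_rot: [[0.539, -0.842, 0.001], [-0.842, -0.539, 0.0], [0.0, -0.001, -1.0]]
force: [-0.5, -0.3, -6.0]
opening: 0.0148
```

Run:
```python
from station import ctrl,eyes
from meas import *
s=ctrl.get_state();p=eyes.read_camera("wrist");hub(s,p)
print(s["time"],s["tcp_pos"],s["tool_rot"][:,2],s["dq"].round(3)); R=s["tool_rot"]
H=s["tcp_pos"]+R@np.array([0,.0597,.0085]);print("hub underside",H)
out=[]
for n,sz in(("scene",40),("top",40)):
    q=eyes.read_camera(n);X=lambda z:proj(q,H+[0,0,z]); pts=[X(.04),X(0),proj(q,np.array([.5443,.2042,.205]))]
    c=pts[0].astype(int);x,y=c-sz;im=cv2.resize(q["image"][y:y+2*sz,x:x+2*sz],(400,400),interpolation=cv2.INTER_CUBIC)
    print(n,"hub top, under, tip in crop",[((a-[x,y])*5).round() for a in pts]);out.append(im)
cv2.imwrite("pics/f1.png",np.hstack(out)[:,:,::-1])
```

```text
band (298, 269, 39, 60) [  0.3 -16.7 -22.5] [  0.3  15.6 -22.5]
bar centre,width,y [[0.3, 15.5, -98.8], [0.3, 15.7, -78.9], [0.3, 16.0, -56.3], [0.3, 15.5, -30.4]]
11.9333 [0.59549171 0.23718904 0.24500427] [ 1.09321946e-03  2.95373667e-04 -9.99999359e-01] [ 0.     0.002  0.005  0.001  0.001 -0.   ]
hub underside [0.54521274 0.20501739 0.2364398 ]
scene hub top, under, tip in crop [array([202., 205.]), array([197., 247.]), array([191., 279.])]
top hub top, under, tip in crop [array([200., 204.]), array([212., 216.]), array([222., 227.])]
```

View pics/f1.png

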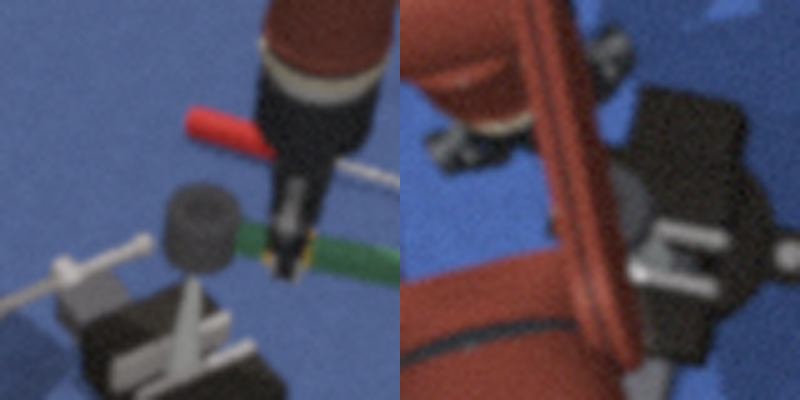

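The scene view shows the hub directly above the tip: hub top at (202,208) and tip at (193,278), within 3 px of prediction. The lever is level. I'll trim about 1 mm and let it settle.

jog_arm --rows '[-0.0008,-0.0006,-0.001,0,0,0,-1,0,0,0,0,0,0,-1,0,0,0,0,0,0,-1,0,0,0,0,0,0,-1,0,0,0,0,0,0,-1,0,0,0,0,0,0,-1,0,0,0,0,0,0,-1,0,0,0,0,0,0,-1]'

```text
time: 12.75
tcp_pos: [0.5944, 0.2365, 0.2433]
tool_rot: [[0.539, -0.842, -0.0], [-0.842, -0.539, -0.0], [0.0, 0.0, -1.0]]
force: [0.4, 0.8, -5.3]
opening: 0.0142
```

Run:
```python
from station import ctrl
import numpy as np
s=ctrl.get_state();H=s["tcp_pos"]+s["tool_rot"]@np.array([0,.0597,.0085]);e=H-[.5443,.2043,.235]
print("hub",H,"err",e,s["tool_rot"][:,2],s["dq"].round(4),s["force"],s["opening"])
if abs(e).max()<.002 and abs(s["dq"]).max()<.02: print(ctrl.close_job())
```

```text
hub [0.54409131 0.2042866  0.23479252] err [-2.08686326e-04 -1.34043242e-05 -2.07476888e-04] [-2.22986001e-05 -1.56535410e-05 -1.00000000e+00] [ 0.0012 -0.0007 -0.003  -0.002   0.0016 -0.0028] [ 0.44964167  0.76458858 -5.25977528] 0.014203889185894778
the job is handed in; nothing more can be done
None
```

I gripped the lever across its yellow band at 90 N, lifted it straight up off the post and carried it to the vise. The job was handed in at about 12.8 s, with the gripper still holding the lever over the mandrel.

- **Position:** by the arm's own readings, the hub hole is within about 0.3 mm of the measured tip position. There is about 29.8 mm of air between the hub's underside and the tip.
- **Level and still:** the tool was vertical, the joints were at rest and the lever had not shifted in the grip.
- **Tip position:** the wrist and scene cameras disagreed on the tip by about 1.5 mm. I aimed close to the wrist value, so the real centring error could be 1–2 mm.
- **Camera checks:** the scene camera showed the hub directly above the tip. The arm hid the hub in the top view, so that camera could not confirm it.
- **Contact and bystanders:** nothing in the force readings suggested contact with the vise or mandrel. I did not measure the other objects again at the end, but the route stayed high and clear of them.

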